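Hang pipe hangers on a stock hook, large behind small

TASK

Hang the two zinc-grey pipe hangers with yellow grip blocks on the steel hook: first the large one, at the very back by the green post, and let it go; then the small one in front of it, so that both hang freely from the bar behind the upturned tip. Leave the red hanger standing where it is.

Things in the scene. Friction and masses are not known exactly. Their poses are not given: they have to be found in the camera images.
- large_grip (a point): Large pear-shaped pipe hanger, mm: zinc-grey loop of flat strip (28 wide along x, 5 thick), flat foot, 45-degree shoulders meeting in an inverted V, yellow grip block on top (26 along y, 16 along x, 46 tall). Loop opens along x, front and back alike; 100 wide (y), 151 high with block, V peak inside 101 above the underside. Point: block centre, 128 above the underside, z up. 360 g +/-30%
- small_grip (a point): Small pear-shaped pipe hanger, mm: zinc-grey loop of flat strip (28 wide along x, 5 thick), flat foot, 45-degree shoulders meeting in an inverted V, yellow grip block on top (26 along y, 16 along x, 46 tall). Loop opens along x, front and back alike; 70 wide (y), 123 high with block, V peak inside 73 above the underside. Point: block centre, 100 above the underside, z up. 240 g +/-30%
- red_grip (a point): Medium bystander: pear-shaped pipe hanger, mm: red-painted loop of flat strip (28 wide along x, 5 thick), flat foot, 45-degree shoulders meeting in an inverted V, black grip block on top (26 along y, 16 along x, 46 tall). Loop opens along x, front and back alike; 86 wide (y), 137 high with block, V peak inside 87 above the underside. Point: block centre, 114 above the underside, z up. 300 g
- hook: Fixed hook, mm. Origin: centre of the underside of its wooden base (130 x, 120 y, 15 high), z up. Green post 20 square, front face x=+35, top z=150. Steel bar, 12 diameter, runs from it at y=0, z=140 towards -x (the robot side), at x=-60 turns up to a tip, top z=168. Free bar x=-54 to +35. A hung hanger has the bar in its V, its x axis along the bar, block centre at z=175
There are look-alikes about, which are no part of the job. What is shaped like the part that bears small_grip but turquoise is not meant. There is more than one size of the hook; the one meant has the size given above.

How it is judged:
By the outcome, as a careful person would: the job done as asked, in the order asked, and still so for the second after the job is handed in, with the robot touching nothing.
It also fails if it takes over 58 s, if anything falls off the work surface, if the arm or the gripper's body presses on something with over 40 N, if the wrist force passes 120 N, or if a joint passes its speed limit or range.

ROBOT

A 6-joint arm with a two-finger parallel gripper is mounted at the origin on the work surface. World frame = base frame: x ahead of the robot, y to its left, z up, the work surface at z = 0. Lengths are in mm, angles in rad, forces in N, time in s.
With the tool pointing down it reaches from about 400 to 925 mm from the base axis. Payload 12.5 kg.
Tool frame: the origin (TCP) lies at the very end of the fingers, on their centre line; the grasp point (between the pads) lies 19 mm behind it; z points along the fingers, y is the direction in which the jaws open and shut (so a half turn about z gives the same grasp; the last joint's range is limited). The gripper opens to 95 mm and grips with 3 to 60 N. Pads are 20 mm wide; open, the fingers measure 119 mm over their backs; the gripper's body (75 mm by 180 mm) begins 59 mm behind the grasp point.
Start: joints at [-1.335, 0.491, 1.559, -0, 1.092, -0.106], TCP at [209.513, -588.856, 214.661] pointing down, gripper open.
Joint ranges: [-3.1, 3.1], [-0.84, 2.19], [0.05, 2.79], [-1.13, 4.28], [0.06, 2.93], [-2.69, 2.69]. Speed limits (rad/s): [2.22, 2.22, 2.79, 3.14, 3.14, 3.14].

INTERFACE

Orientations are given as [roll, pitch, yaw] about the fixed x, y, z axes, in that order (R = Rz(yaw) Ry(pitch) Rx(roll)).
In Python, from cell import env gives the robot as it stands. The module is installed in compiled form; this text tells all that it offers.
- The arm moves only by the tool arm_command, never from a script. Its argument "deltas" is a list that holds one entry, the list of rows, each a list of 5 numbers: the closure, from 0 (fully open) to 1 (shut), then the shift along the world's x, y, z as a fraction of full scale, then the turn about the world's z as a fraction of full scale. In form: [[[grip, dx, dy, dz, twist], ...]]. A call has 1 to 12 rows; each row shifts and turns the pose as measured when the row begins; what a row does not reach is not made up. Full scale, the value 1, is 100 mm for a shift and pi/4 rad for a turn. A row lasts 1/12 s, in which the tool goes at most 41.7 mm and 7.16 degrees, less where a joint would pass 70% of its speed; a pose out of reach is approached as far as the arm can. A call with a number of a shift or a turn outside -1 to 1 is refused whole. A call with a gripper value outside its range is refused whole. The fingers move at their own pace and stop on an object; the grip force is fixed at half the most. Time passes only in rows, so rows that do not move let the fingers close. It gives the time, the measured TCP pose, the force and the opening at its end, in the units of the state.
- env.state(): the state, without advancing time (a new reading comes with each control period).
- env.read_camera(name): name is "scene" or "top" or "wrist"; returns a dict with "frame" (480x640x3 uint8, red, green, blue), "fx", "fy", "cx", "cy" (pixels), "R" (3x3) and "t" (3): a world point X has camera coordinates R X + t; the wrist camera has in their place "tool_from_camera" (4x4, takes a point from camera to tool coordinates, whose origin is the TCP and whose axes are the flange's). Camera axes: x right, y down, z forward; pixel columns grow to the right and rows downward; lengths in mm; the calibration is good to about 2 mm. A picture is of the moment at which its call begins: read the wrist's pose just before it. There is no depth.
- env.job_done(): hands the job in, once; it reports no verdict.
The state is a dict: "t": time; "joints": joint angles; "qvel": joint speeds; "tau": joint torques, N m; "eef_pos": TCP position; "tcp_rot": TCP orientation; "ft_force": force on the tool from outside, world axes, zero at the start; "moment": the same for the moment, N m; "opening": opening from 0.0 (shut) to 1.0 (fully open).
Only numpy, scipy, OpenCV 4.12 (cv2) and the standard library are available. Lean on these libraries where they do the work, as an engineer would, in place of code of your own. Each camera call takes 0.05 s, during which the arm holds its last target.

## Working session

There is one attempt and no reset: what is moved stays moved. The work goes in short steps, Python scripts to look and compute and a tool call to move; the robot and the scene stay as the last step left them, time stands still between calls to the robot, and variables do not carry over. Pictures are saved under pics/ and viewed, and the job is handed in when it is done.

Besides the shell and the picture viewer there is one more tool, called after "Call:" as name([rows], argument=value, ...), one row to a line, values as JSON. arm_command: Moves the arm, as the interface text tells. Its arguments: {"type":"object","properties":{"deltas":{"type":"array","items":{"type":"array","items":{"type":"array","items":{"type":"number","minimum":-1,"maximum":1}}}}},"required":["deltas"]}

```bash
mkdir -p pics
cat > h.py <<'E'
from cell import env
import cv2, numpy as np, json
def shot(n,f):
    s=env.state(); c=env.read_camera(n)
    cv2.imwrite(f'pics/{f}.png',c['frame'][:,:,::-1]); 
    d={k:(np.array(v).tolist()) for k,v in c.items() if k!='frame'}
    d['pos']=list(map(float,s['eef_pos'])); d['rot']=list(map(float,s['tcp_rot']))
    json.dump(d,open(f'pics/{f}.json','w')); return c
def ray(f,u,v):
    d=json.load(open(f'pics/{f}.json')); r=np.array([(u-d['cx'])/d['fx'],(v-d['cy'])/d['fy'],1])
    if 'R' in d:
        R=np.array(d['R']);t=np.array(d['t']); return -R.T@t, R.T@r
    from scipy.spatial.transform import Rotation as Ro
    T=np.array(d['tool_from_camera']); W=Ro.from_euler('xyz',d['rot']).as_matrix()
    return W@T[:3,3]+np.array(d['pos']), W@T[:3,:3]@r
def atz(f,u,v,z):
    o,r=ray(f,u,v); return o+r*(z-o[2])/r[2]
def proj(f,X):
    d=json.load(open(f'pics/{f}.json')); p=np.array(d['R'])@np.array(X)+np.array(d['t'])
    return np.array([d['fx']*p[0]/p[2]+d['cx'],d['fy']*p[1]/p[2]+d['cy']])
def crop(f,u0,v0,u1,v1,out):
    im=cv2.imread(f'pics/{f}.png')[v0:v1,u0:u1]; k=min(800/(u1-u0),600/(v1-v0))
    cv2.imwrite(f'pics/{out}.png',cv2.resize(im,None,fx=k,fy=k,interpolation=cv2.INTER_CUBIC)); print(k)
def tri(a,b):
    (o1,d1),(o2,d2)=a,b
    A=np.stack([d1,-d2],1); s=np.linalg.lstsq(A,o2-o1,rcond=None)[0]
    p,q=o1+s[0]*d1,o2+s[1]*d2; return (p+q)/2,np.linalg.norm(p-q)
E
python3 - <<'E'
from h import *
shot('top','top0');shot('scene','sc0')
print(env.state())
E
```

```text
{'t': 0.1, 'joints': array([-1.33459995e+00,  4.91502492e-01,  1.55938654e+00, -9.78716118e-06,
        1.09167025e+00, -1.05575431e-01]), 'qvel': array([ 0.00031338, -0.00328984, -0.00315079,  0.00098048, -0.00082293,
        0.00039584]), 'tau': array([ 4.20667115e-03, -6.13623691e+01, -2.58606684e+01,  6.94424543e-02,
        4.70070890e-02, -4.62357934e-05]), 'eef_pos': array([ 209.45826627, -588.63810984,  214.11885842]), 'tcp_rot': array([-3.14063049e+00, -9.32306963e-05,  3.41776282e-01]), 'ft_force': array([-0.66473973,  0.22814652, -0.18430063]), 'moment': array([-0.03213658, -0.02022523,  0.00753596]), 'opening': 1.0011313941953637}
```

View pics/top0.png

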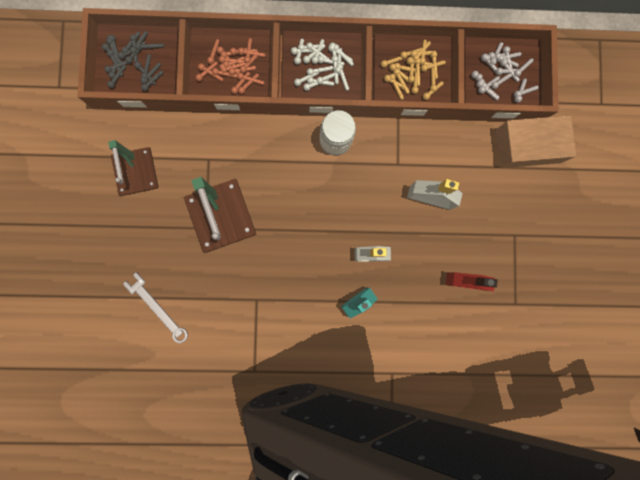

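View pics/sc0.png

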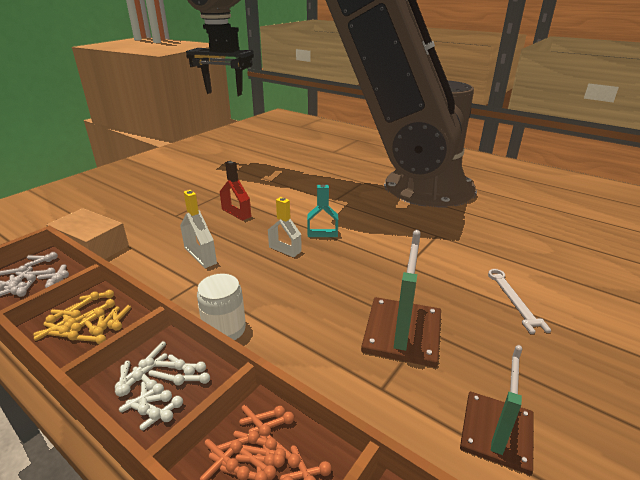

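The top view shows the large hook near (215,212), the large hanger near (437,193), the small one at (372,253), the red one at (470,281) and the turquoise one at (358,302). Next I'll enlarge each.

Run:
```python
from h import *
crop('top0',170,160,270,260,'c1');crop('top0',340,165,500,285,'c2')
crop('sc0',160,150,360,290,'c3');crop('sc0',340,210,560,380,'c4')
for p in [(205,245),(440,190),(372,253)]: print(atz('top0',*p,0))
```

```text
6.0
5.0
4.0
3.5294117647058822
[509.4714706  242.60025877   0.        ]
[ 642.48038615 -270.92646251    0.        ]
[ 499.437381   -120.75049481    0.        ]
```

View pics/c1.png

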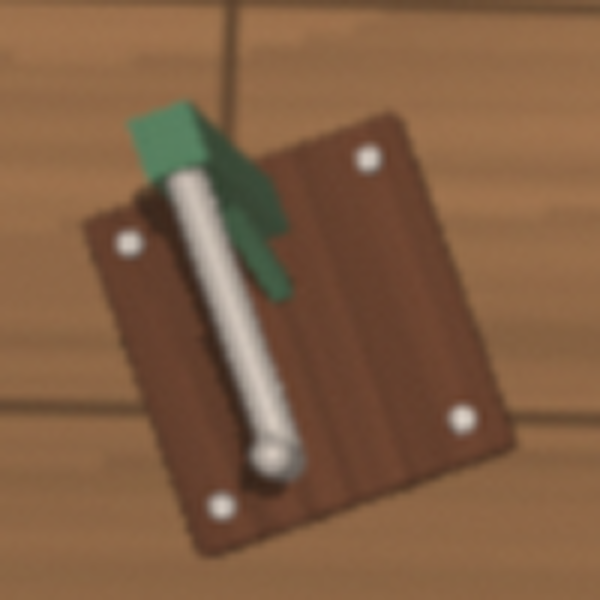

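View pics/c2.png

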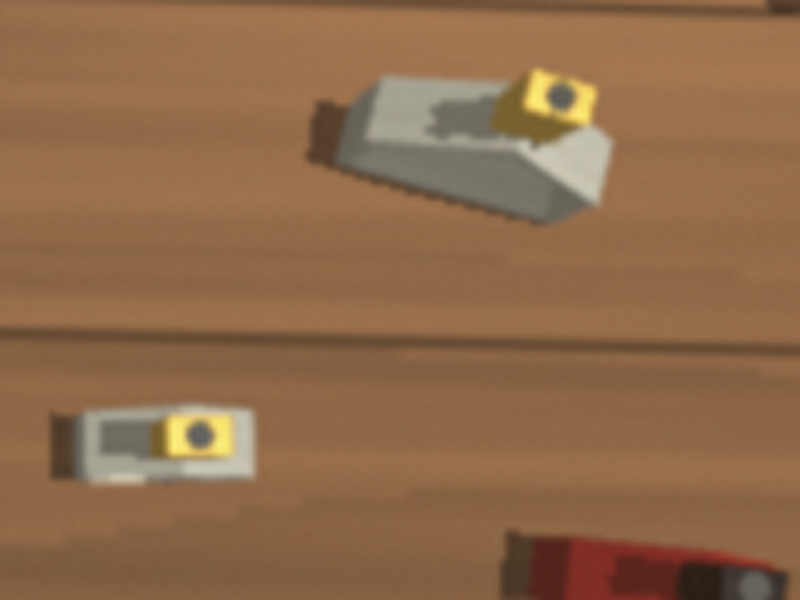

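View pics/c3.png

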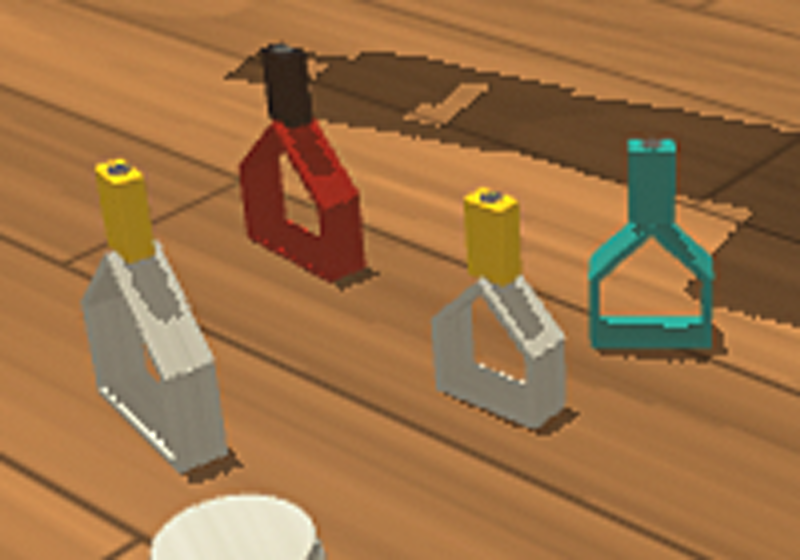

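View pics/c4.png

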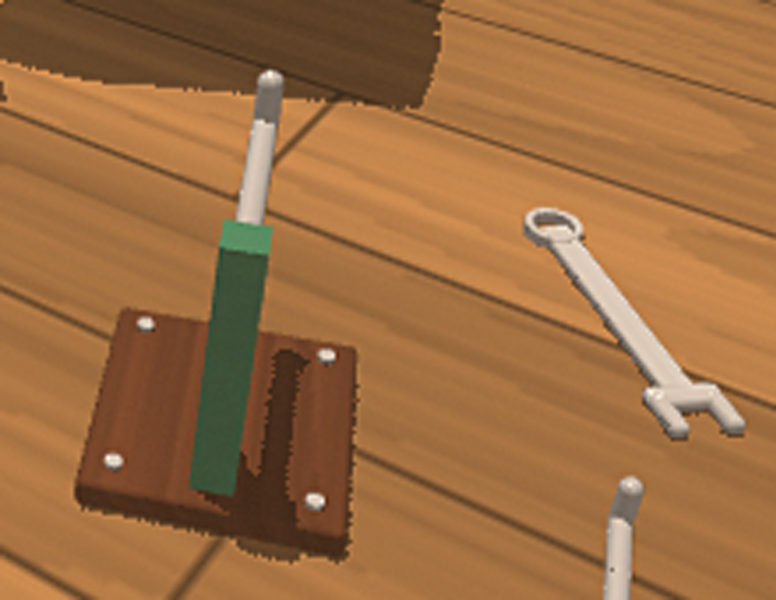

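Run:
```python
from h import *
from scipy.optimize import least_squares
obs=[('top0',(203,556),(-65,60,15)),('top0',(516,448),(-65,-60,15)),('top0',(82,222),(65,60,15)),('top0',(393,112),(65,-60,15)),('top0',(272,456),(-60,0,168)),
('top0',(128,124),(55,10,150)),('top0',(188,100),(55,-10,150)),('top0',(207,165),(35,-10,150)),
('sc0',(125,310),(-65,-60,15)),('sc0',(355,348),(-65,60,15)),('sc0',(348,545),(65,60,15)),('sc0',(80,490),(65,-60,15)),('sc0',(270,76),(-60,0,167)),('sc0',(218,247),(55,-10,150)),('sc0',(268,255),(55,10,150))]
o=[]
for f,p,X in obs:
    p=np.array(p); o.append((f,p/6+[170,160] if f=='top0' else p/3.5294+[340,210],np.array(X)))
def W(q,X): c,s=np.cos(q[2]),np.sin(q[2]); return np.array([q[0]+c*X[0]-s*X[1],q[1]+s*X[0]+c*X[1],X[2]])
for sel in ('top0','sc0',''):
    oo=[a for a in o if sel in a[0]]
    r=least_squares(lambda q:np.concatenate([proj(f,W(q,X))-p for f,p,X in oo]),[560,220,0.3])
    print(sel,r.x); print(r.fun.reshape(-1,2).round(1).tolist())
q=r.x; np.save('hook.npy',q)
for n,a,b,z in (('L',(452.4,184.4),(190,192),151),('S',(380,252),(282.5,199.2),123)):
    print(n,atz('top0',*a,z),atz('sc0',*b,z),tri(ray('top0',*a),ray('sc0',*b)))
```

```text
top0 [5.72308789e+02 2.10286973e+02 3.73821381e-01]
[[-0.6, 1.1], [0.4, -0.3], [-0.6, -0.1], [0.5, -0.6], [-0.2, -0.0], [-0.2, -0.0], [0.1, 0.3], [0.5, -0.5]]
sc0 [5.78444551e+02 2.15342623e+02 3.76968227e-01]
[[-1.5, -0.8], [0.8, 0.1], [0.3, -1.1], [-1.6, -1.1], [0.5, 0.1], [0.5, 1.2], [0.7, 1.2]]
 [5.74327131e+02 2.12678094e+02 3.75455271e-01]
[[-1.6, 0.1], [-0.6, -1.3], [-1.7, -1.0], [-0.7, -1.6], [-1.4, -1.2], [-1.5, -1.1], [-1.2, -0.7], [-0.8, -1.6], [-1.5, -2.5], [0.4, -1.7], [-0.3, -3.5], [-1.7, -3.4], [0.2, -1.4], [0.1, -0.9], [0.2, -0.9]]
L [ 624.78669603 -249.15723321  151.        ] [ 627.2784998  -245.04307422  151.        ] (array([ 624.81200856, -249.41131973,  148.94972434]), np.float64(1.0778670591898596))
S [ 495.85328363 -117.83754866  123.        ] [ 499.14179118 -115.04930671  123.        ] (array([ 495.89721429, -118.11637756,  120.79689011]), np.float64(0.21692351964706613))
```

Call:
arm_command([
  [[0, 0.25, 0.2, 0.1, -0.07], [0, 0.31, 0.26, 0.1, -0.07], [0, 0.31, 0.26, 0.1, -0.07], [0, 0.31, 0.26, 0.1, -0.07], [0, 0.31, 0.26, 0.05, -0.07], [0, 0.31, 0.26, 0, -0.07], [0, 0.31, 0.26, 0, -0.07], [0, 0.31, 0.26, 0, -0.07], [0, 0.31, 0.26, 0, -0.07], [0, 0.31, 0.26, 0, -0.07], [0, 0.31, 0.26, 0, -0.07], [0, 0.31, 0.26, 0, -0.07]],
])

```text
t: 1.1
eef_pos: [578.1, -273.7, 257.0]
tcp_rot: [-3.135, 0.002, -0.36]
ft_force: [0.1, -1.1, 0.1]
opening: 1.0
```

Call:
arm_command([
  [[0, 0.23, 0.12, 0, 0.1], [0, 0, 0, 0, 0], [0, 0, 0, 0, 0]],
])

```text
t: 1.35
eef_pos: [606.8, -254.1, 255.2]
tcp_rot: [-3.134, 0.004, -0.276]
ft_force: [-0.7, 0.5, -0.0]
opening: 1.0
```

Run:
```python
from h import *
shot('wrist','w1'); d=json.load(open('pics/w1.json')); print(d['pos'],d['rot'],np.round(d['tool_from_camera'],3).tolist())
```

```text
[606.7856403703274, -254.10945721435897, 255.24180822774255] [-3.1335859306278913, 0.004019918252192278, -0.27637144190745033] [[-0.001, -0.959, -0.283, 79.686], [1.0, -0.001, 0.0, -0.463], [-0.0, -0.283, 0.959, -170.711], [0.0, 0.0, 0.0, 1.0]]
```

View pics/w1.png

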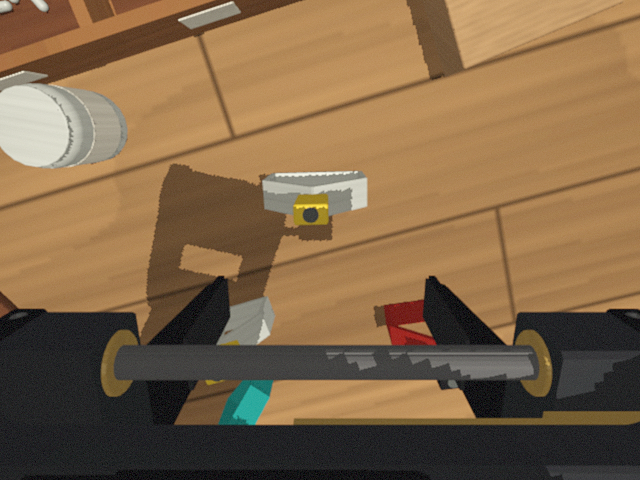

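The dot on the large block is at (311,214), and the block's edges line up with the gripper.

Run:
```python
from h import *
crop('w1',250,150,390,255,'c5')
p=(310.8,214); print(atz('w1',*p,151), tri(ray('w1',*p),ray('top0',452.4,184.4)),tri(ray('w1',*p),ray('sc0',190,192)))
```

```text
5.714285714285714
[ 626.99005661 -246.86586022  151.        ] (array([ 625.86394654, -247.95995922,  151.23175921]), np.float64(3.1658379262829968)) (array([ 626.53392907, -246.61813024,  150.13118162]), np.float64(0.614580279942073))
```

View pics/c5.png

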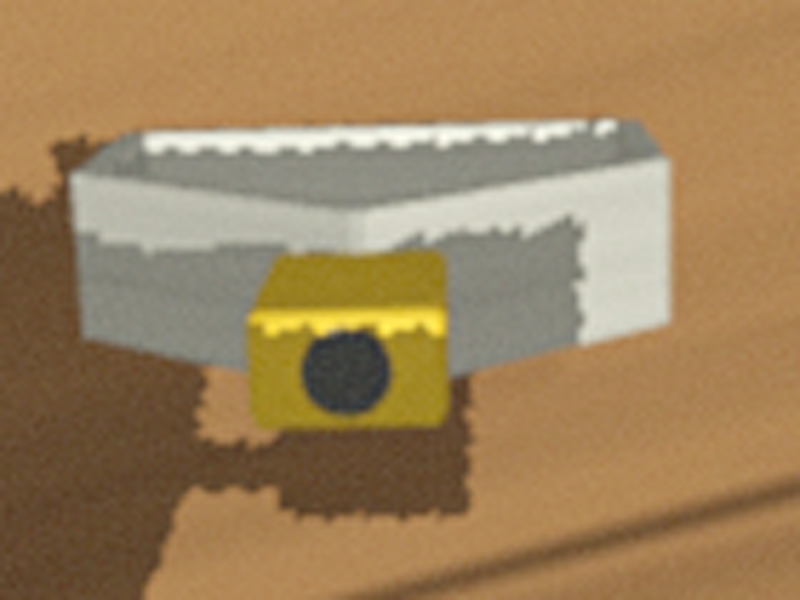

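Call:
arm_command([
  [[0, 0.2, 0.07, 0, 0.025], [0, 0, 0, -0.3, 0], [0, 0, 0, -0.3, 0], [0, 0, 0, 0, 0], [0, 0, 0, 0, 0]],
])

```text
t: 1.82
eef_pos: [623.5, -251.7, 195.4]
tcp_rot: [-3.134, 0.003, -0.264]
ft_force: [0.2, -0.2, 0.9]
opening: 1.001
```

Call:
arm_command([
  [[0, 0.03, 0.05, 0, 0], [0, 0, 0, 0, 0]],
])

```text
t: 1.98
eef_pos: [625.9, -248.1, 197.5]
tcp_rot: [-3.135, 0.002, -0.267]
ft_force: [-0.1, -0.9, 0.7]
opening: 0.996
```

Run:
```python
from h import *
shot('wrist','w2'); d=json.load(open('pics/w2.json')); print(d['pos'],d['rot'])
```

```text
[625.9111857918327, -248.1461102180236, 197.46248223020487] [-3.134735110150905, 0.0019079272411972603, -0.2666001023599103]
```

View pics/w2.png

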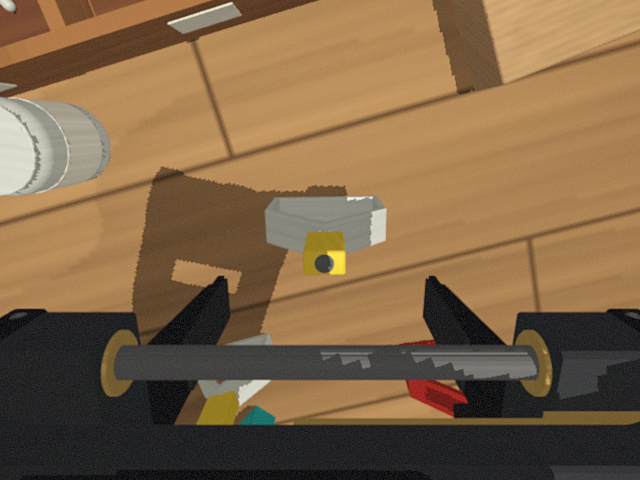

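Run:
```python
from h import *
print(atz('w2',324,264,151))
```

```text
[ 626.1661862  -246.17203114  151.        ]
```

Call:
arm_command([
  [[0, 0, 0, -0.25, 0.01], [0, 0, 0, -0.25, 0], [0, 0, 0, -0.25, 0], [0, 0, 0, -0.1, 0], [0, 0, 0, 0, 0]],
])

```text
t: 2.45
eef_pos: [628.2, -250.5, 118.8]
tcp_rot: [-3.138, -0.012, -0.259]
ft_force: [0.0, -0.2, 0.1]
opening: 1.0
```

Call:
arm_command([
  [[0, -0.02, 0.04, -0.07, 0], [0, 0, 0, 0, 0], [0, 0, 0, 0, 0]],
])

```text
t: 2.7
eef_pos: [627.2, -246.8, 114.7]
tcp_rot: [-3.139, -0.016, -0.259]
ft_force: [0.7, -0.7, 0.8]
opening: 1.002
```

Call:
arm_command([
  [[0.5, 0, 0, -0.03, 0], [1, 0, 0, 0, 0], [1, 0, 0, 0, 0], [1, 0, 0, 0, 0], [1, 0, 0, 0, 0], [1, 0, 0, 0, 0], [1, 0, 0, 0, 0], [1, 0, 0, 0, 0]],
])

```text
t: 3.37
eef_pos: [628.5, -247.4, 115.3]
tcp_rot: [-3.14, -0.021, -0.259]
ft_force: [0.4, -0.2, 0.4]
opening: 0.497
```

Call:
arm_command([
  [[1, 0, 0, 0, 0], [1, 0, 0, 0, 0], [1, 0, 0, 0, 0], [1, 0, 0, 0, 0], [1, 0, 0, 0, 0], [1, 0, 0, 0, 0], [1, 0, 0, 0, 0], [1, 0, 0, 0, 0]],
])

```text
t: 4.03
eef_pos: [628.6, -247.3, 115.2]
tcp_rot: [-3.14, -0.021, -0.259]
ft_force: [-0.1, 0.7, 0.1]
opening: 0.269
```

Call:
arm_command([
  [[1, 0, 0, 0, 0], [1, 0, 0, 0.1, 0], [1, 0, 0, 0.2, 0], [1, 0, 0, 0.3, 0], [1, 0, 0, 0.35, 0], [1, 0, 0, 0.35, 0], [1, 0, 0, 0.2, 0], [1, 0, 0, 0, 0]],
])

```text
t: 4.7
eef_pos: [624.6, -245.5, 269.9]
tcp_rot: [-3.138, -0.01, -0.259]
ft_force: [0.8, -0.4, -3.9]
opening: 0.275
```

Run:
```python
from h import *
shot('wrist','w3');shot('scene','sc3'); print(env.state()['eef_pos'],env.state()['ft_force'],env.state()['opening']); crop('sc3',100,0,420,240,'c6')
```

```text
[ 623.68580047 -244.97681674  265.48365694] [ 0.06539284  0.80490655 -4.55900248] 0.2718466599578581
2.5
```

View pics/c6.png

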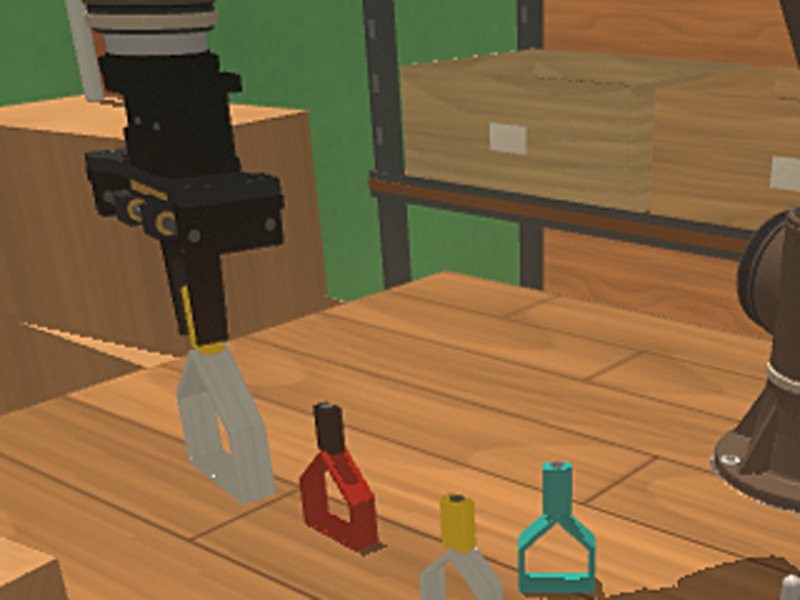

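View pics/w3.png

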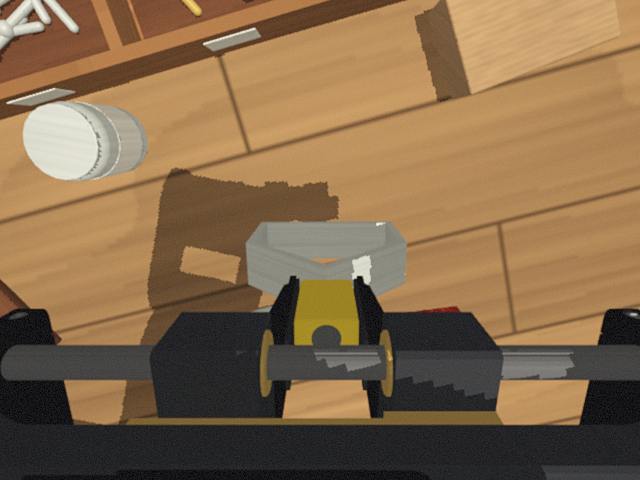

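Call:
arm_command([
  [[1, -0.07, 0.15, 0.15, 0.05], [1, -0.14, 0.3, 0.15, 0.07], [1, -0.15, 0.34, 0.05, 0.08], [1, -0.15, 0.34, 0, 0.08], [1, -0.15, 0.34, 0, 0.08], [1, -0.15, 0.34, 0, 0.08], [1, -0.15, 0.34, 0, 0.08], [1, -0.15, 0.34, 0, 0.08], [1, -0.15, 0.34, 0, 0.08], [1, -0.15, 0.34, 0, 0.07], [1, -0.13, 0.3, 0, 0.05], [1, -0.07, 0.15, 0, 0.05]],
])

```text
t: 5.8
eef_pos: [443.7, 127.7, 272.5]
tcp_rot: [-3.123, 0.037, 0.431]
ft_force: [0.5, -0.8, -3.4]
opening: 0.273
```

Call:
arm_command([
  [[1, 0, 0.2, 0, -0.06], [1, 0, 0.1, 0.1, 0], [1, 0, 0, 0, 0], [1, 0, 0, 0, 0], [1, 0, 0, 0, 0]],
])

```text
t: 6.22
eef_pos: [437.1, 161.6, 273.9]
tcp_rot: [-3.12, 0.053, 0.391]
ft_force: [-0.3, -0.2, -4.0]
opening: 0.273
```

Run:
```python
from h import *
shot('wrist','w4');shot('scene','sc4');shot('top','top4'); print(env.state()['eef_pos'],env.state()['tcp_rot']); crop('sc4',240,50,480,380,'c7')
```

```text
[437.46007359 161.24022555 274.42903114] [-3.12004982  0.05213995  0.39014116]
1.8181818181818181
```

View pics/w4.png

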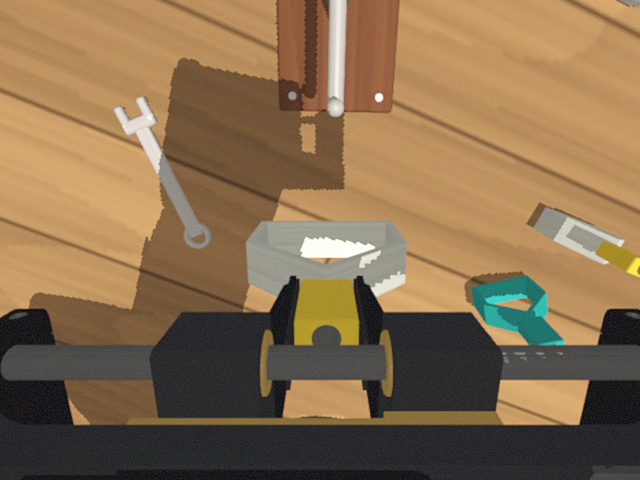

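View pics/c7.png

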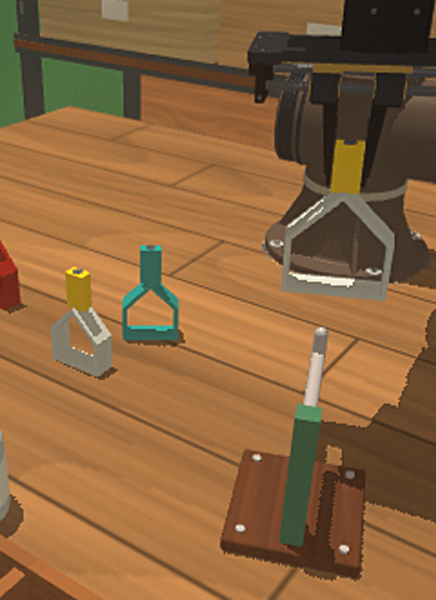

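View pics/top4.png

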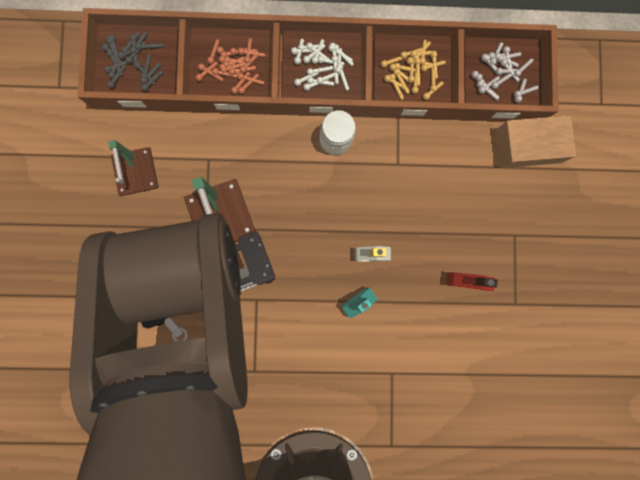

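Run:
```python
from h import *
print(env.state()['joints'])
q=np.load('hook.npy');c,s=np.cos(q[2]),np.sin(q[2])
print('tip pred',q[:2]-60*np.array([c,s]))
print('tip',atz('w4',336,106,166)); 
a=atz('w4',276.5,110.5,15);b=atz('w4',391.5,111.5,15);print(a,b,np.linalg.norm(a-b),(a+b)/2, np.arctan2(b[1]-a[1],b[0]-a[0])+np.pi/2)
print((a+b)[:2]/2+65*np.array([c,s]))
x=atz('w4',332,85,140);y=atz('w4',338.5,3,140);print('bar',x,y,np.arctan2(*(y-x)[1::-1]))
crop('w4',260,0,420,120,'c8')
```

```text
[0.20450204 0.22065654 1.81681976 0.01260626 1.15936218 1.38035812]
tip pred [518.50668516 190.67632634]
tip [519.98893895 191.35632535 166.        ]
[491.5422348  247.44067584  15.        ] [536.92198232 134.37268949  15.        ] 121.83468726830519 [514.23210856 190.90668266  15.        ] 0.3816689516947498
[574.70425876 214.74193073]
bar [532.20803973 199.58846621 140.        ] [582.09718008 215.54486446 140.        ] 0.3095551739523507
5.0
```

View pics/c8.png

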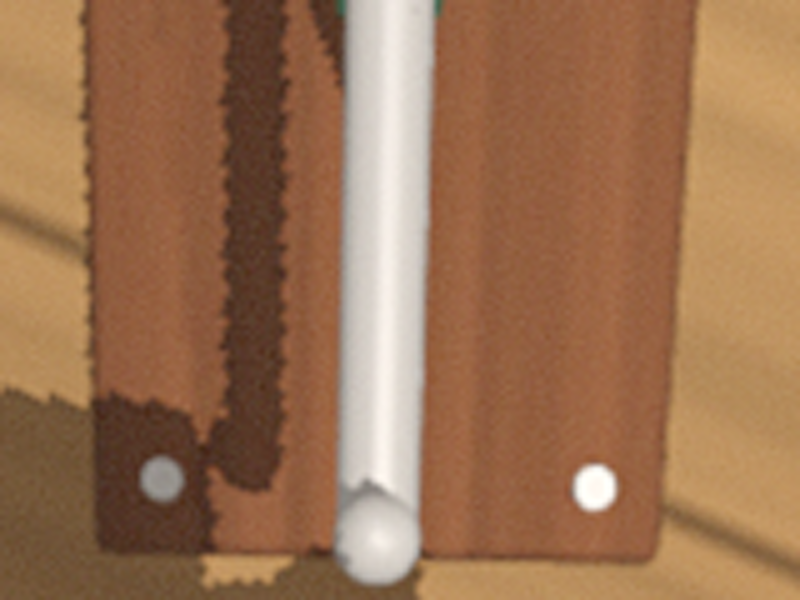

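Call:
arm_command([
  [[1, 0.05, 0, -0.15, -0.015], [1, 0.05, 0, -0.25, 0], [1, 0.05, 0, -0.25, 0], [1, 0, 0, -0.15, 0], [1, 0, 0, 0, 0], [1, 0, 0, 0, 0]],
])

```text
t: 6.87
eef_pos: [454.4, 157.6, 191.7]
tcp_rot: [-3.121, 0.049, 0.372]
ft_force: [-0.3, -0.3, -2.9]
opening: 0.272
```

```bash
cat >> h.py <<'E'
O=np.array([575,213.5]);YAW=0.377;U=np.array([np.cos(YAW),np.sin(YAW)]);N=np.array([-U[1],U[0]])
def loc():
    s=env.state();d=s['eef_pos'][:2]-O;print('t',round(s['t'],2),'local',(d@U).round(1),(d@N).round(1),'z',s['eef_pos'][2].round(1),'rot',s['tcp_rot'].round(3),'dyaw',round(s['tcp_rot'][2]-YAW,3),'F',s['ft_force'].round(1),'op',round(s['opening'],3))
E
python3 -c "from h import *;loc()"
```

```text
t 6.87 local -132.7 -7.6 z 191.7 rot [-3.121  0.049  0.372] dyaw -0.005 F [-0.3 -0.3 -2.9] op 0.272
```

Call:
arm_command([
  [[1, 0.1, 0.12, 0.09, 0.005], [1, 0.03, 0.03, 0.04, 0], [1, 0, 0, 0, 0], [1, 0, 0, 0, 0]],
])

```text
t: 7.2
eef_pos: [468.3, 171.8, 207.7]
tcp_rot: [-3.121, 0.047, 0.375]
ft_force: [0.7, -0.4, -4.4]
opening: 0.269
```

```bash
python3 -c "
from h import *
loc();shot('wrist','w5');shot('scene','sc5');crop('sc5',340,100,500,280,'c9')"
```

```text
t 7.2 local -114.5 0.5 z 207.7 rot [-3.121  0.047  0.375] dyaw -0.002 F [ 0.7 -0.4 -4.4] op 0.269
3.3333333333333335
```

View pics/w5.png

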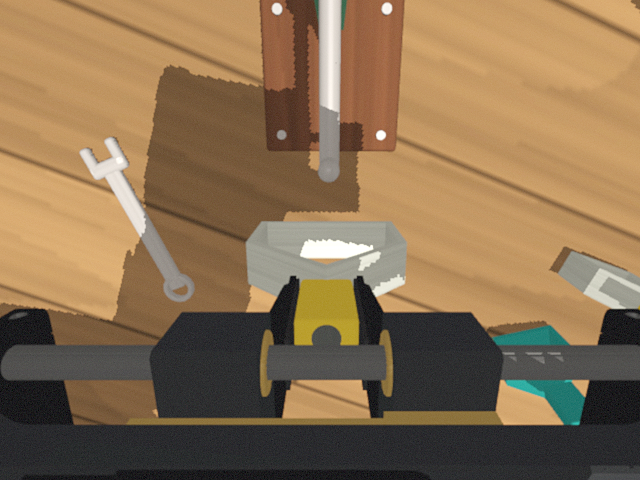

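View pics/c9.png

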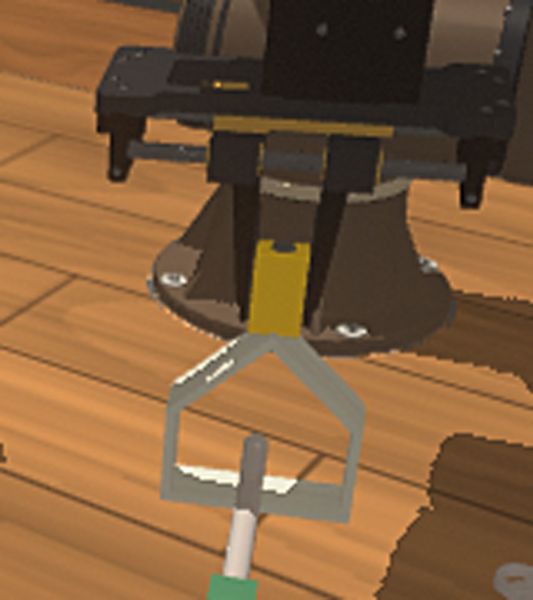

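Call:
arm_command([
  [[1, 0.09, 0.036, 0, 0], [1, 0.14, 0.056, 0, 0], [1, 0.14, 0.056, 0, 0], [1, 0.14, 0.056, 0, 0], [1, 0, 0, 0, 0]],
])

```text
t: 7.72
eef_pos: [521.7, 192.4, 207.9]
tcp_rot: [-3.122, 0.047, 0.373]
ft_force: [0.1, -0.2, -4.7]
opening: 0.273
```

```bash
python3 -c "
from h import *
loc()"
```

```text
t 7.72 local -57.4 -0.0 z 207.9 rot [-3.122  0.047  0.373] dyaw -0.004 F [ 0.1 -0.2 -4.7] op 0.273
```

Call:
arm_command([
  [[1, 0.14, 0.055, 0, 0], [1, 0.14, 0.055, 0, 0], [1, 0.14, 0.055, 0, 0], [1, 0.14, 0.055, 0, 0], [1, 0.06, 0.024, 0, 0], [1, 0, 0, 0, 0], [1, 0, 0, 0, 0]],
])

```text
t: 8.3
eef_pos: [585.5, 217.0, 205.5]
tcp_rot: [-3.121, 0.052, 0.373]
ft_force: [-0.6, -0.4, -3.4]
opening: 0.273
```

```bash
python3 -c "
from h import *
loc();shot('wrist','w6');shot('scene','sc6');shot('top','top6');crop('sc6',320,80,480,380,'c10');crop('top6',150,140,310,260,'c11')"
```

```text
t 8.3 local 11.0 -0.6 z 205.5 rot [-3.121  0.052  0.373] dyaw -0.004 F [-0.6 -0.4 -3.4] op 0.273
2.0
5.0
```

View pics/w6.png

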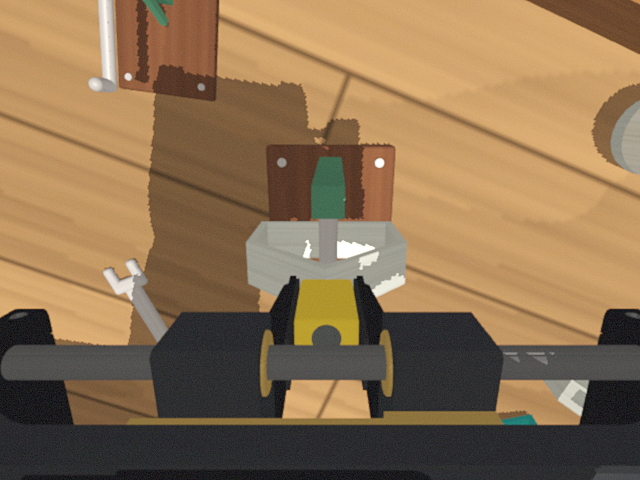

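View pics/c10.png

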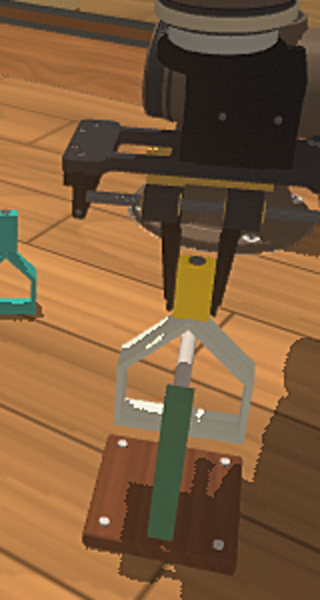

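```bash
python3 -c "
from h import *
crop('w6',240,130,420,265,'c12')"
```

```text
4.444444444444445
```

View pics/c12.png

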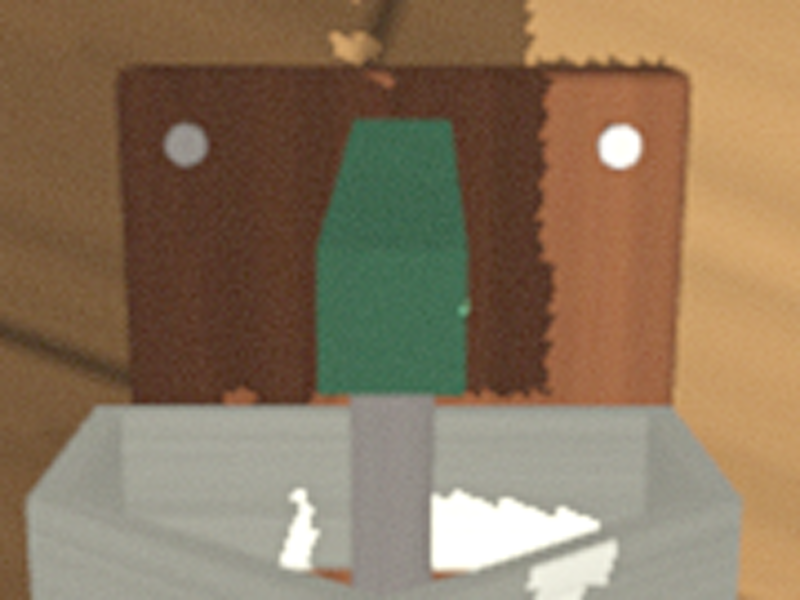

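View pics/c11.png

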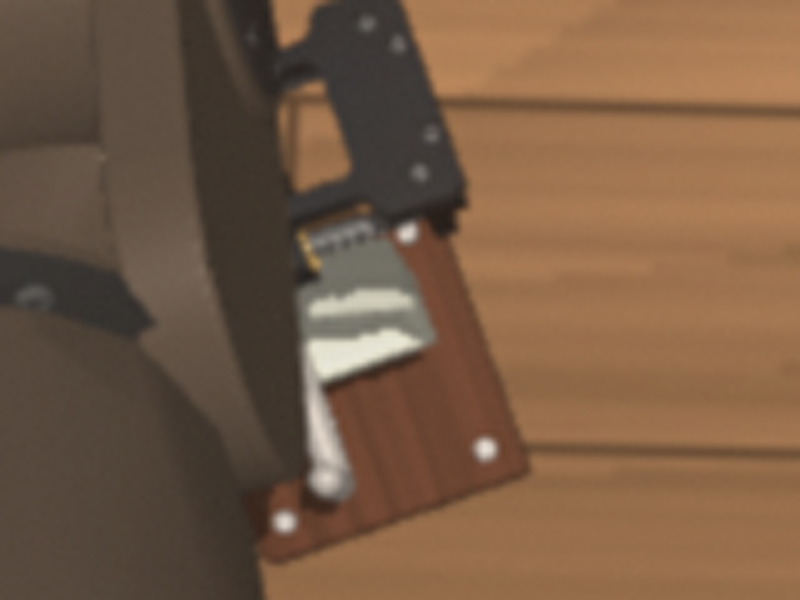

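```bash
python3 -c "
from h import *
for v,z in((218.4,150),(185.7,150)):
  p=atz('w6',328,v,z);d=p[:2]-O;print(d@U,d@N)
# hanger inner shoulder front edges: shoulder corner (33,500)->z? bend outer width +-50
d=json.load(open('pics/w6.json'))
from scipy.spatial.transform import Rotation as Ro
T=np.array(d['tool_from_camera'])
def tp(x,y,z): 
  p=np.linalg.inv(T)@[x,y,z,1];return d['fx']*p[0]/p[2]+d['cx'],d['fy']*p[1]/p[2]+d['cy']
# peak front edge (x=14+dx) in tool coords: peak outer z = block below; foot z
for dx in(-4,-2,0,2,4): print(dx,tp(14+dx,50,115),tp(14+dx,0,14), tp(-14+dx,50,115))
"
```

```text
34.782298938961446 -0.3062492628864878
54.835242926487304 -0.3803664666732722
-4 (np.float64(391.38271615510996), np.float64(221.15504542051409)) (np.float64(326.9991885209796), np.float64(267.6189993229684)) (np.float64(389.6887467153185), np.float64(255.46475355386653))
-2 (np.float64(391.5072159008313), np.float64(218.63342381504864)) (np.float64(326.99959695975105), np.float64(263.98752968687916)) (np.float64(389.8067893547249), np.float64(253.07391437448672))
0 (np.float64(391.6321970128947), np.float64(216.10205260117084)) (np.float64(327.0000077588518), np.float64(260.3350741291595)) (np.float64(389.9252763677929), np.float64(250.67407483756108))
2 (np.float64(391.7576622884428), np.float64(213.56087512546753)) (np.float64(327.00042093880126), np.float64(256.6614502091535)) (np.float64(390.0442102685335), np.float64(248.26518402423278))
4 (np.float64(391.88361454633224), np.float64(211.00983429473513)) (np.float64(327.0008365203575), np.float64(252.96647336533394)) (np.float64(390.16359358995754), np.float64(245.84719063082645))
```

Call:
arm_command([
  [[1, 0.095, 0.04, 0, 0.004], [1, 0, 0, 0, 0], [1, 0, 0, -0.1, 0], [1, 0, 0, -0.1, 0], [1, 0, 0, 0, 0], [1, 0, 0, 0, 0]],
])

```text
t: 8.95
eef_pos: [591.7, 219.8, 184.5]
tcp_rot: [-3.121, 0.053, 0.376]
ft_force: [1.1, -0.0, -3.1]
opening: 0.272
```

```bash
python3 -c "
from h import *
loc()"
```

```text
t 8.95 local 17.9 -0.3 z 184.5 rot [-3.121  0.053  0.376] dyaw -0.001 F [ 1.1 -0.  -3.1] op 0.272
```

Call:
arm_command([
  [[1, 0.05, 0.025, -0.06, 0], [1, 0, 0, -0.05, 0], [1, 0, 0, -0.05, 0], [1, 0, 0, 0, 0], [1, 0, 0, 0, 0]],
])

```text
t: 9.37
eef_pos: [596.6, 222.3, 166.2]
tcp_rot: [-3.121, 0.054, 0.376]
ft_force: [-0.5, -1.3, -4.1]
opening: 0.274
```

```bash
python3 -c "
from h import *
loc()"
```

```text
t 9.37 local 23.3 0.3 z 166.2 rot [-3.121  0.054  0.376] dyaw -0.001 F [-0.5 -1.3 -4.1] op 0.274
```

Call:
arm_command([
  [[1, -0.02, -0.008, -0.02, 0], [1, 0, 0, -0.02, 0], [1, 0, 0, 0, 0], [1, 0, 0, 0, 0]],
])

```text
t: 9.7
eef_pos: [595.3, 220.9, 163.4]
tcp_rot: [-3.123, 0.052, 0.376]
ft_force: [0.6, -0.1, -4.5]
opening: 0.274
```

```bash
python3 -c "
from h import *
loc()"
```

```text
t 9.7 local 21.6 -0.6 z 163.4 rot [-3.123  0.052  0.376] dyaw -0.001 F [ 0.6 -0.1 -4.5] op 0.274
```

Still no contact, so I'll keep lowering in small steps.

Call:
arm_command([
  [[1, 0, 0.004, -0.02, 0], [1, 0, 0, -0.02, 0], [1, 0, 0, 0, 0], [1, 0, 0, 0, 0]],
])

```text
t: 10.03
eef_pos: [595.9, 221.0, 163.2]
tcp_rot: [-3.124, 0.048, 0.376]
ft_force: [-0.2, 0.4, -3.7]
opening: 0.271
```

```bash
python3 -c "
from h import *
loc();shot('scene','sc7');crop('sc7',320,80,480,380,'c13');shot('wrist','w7')"
```

```text
t 10.03 local 22.2 -0.7 z 163.2 rot [-3.124  0.048  0.376] dyaw -0.001 F [-0.2  0.4 -3.7] op 0.271
2.0
```

View pics/c13.png

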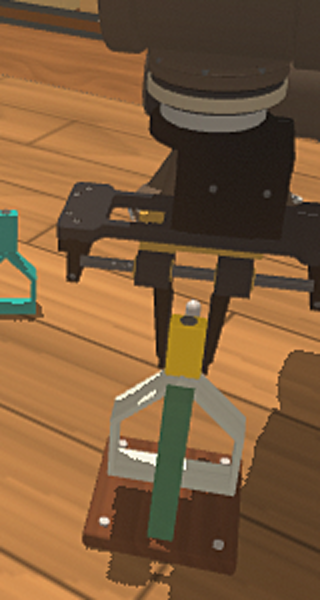

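View pics/w7.png

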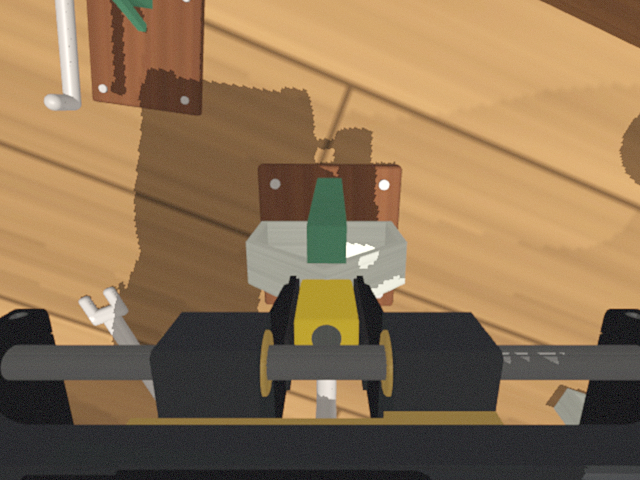

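Call:
arm_command([
  [[1, 0, 0.005, -0.05, 0], [1, 0, 0, -0.03, 0], [1, 0, 0, 0, 0]],
])

```text
t: 10.38
eef_pos: [597.5, 221.5, 161.6]
tcp_rot: [-3.126, 0.041, 0.376]
ft_force: [-1.8, 0.3, -4.5]
opening: 0.273
```

```bash
python3 -c "
from h import *
loc()"
```

```text
t 10.38 local 23.9 -0.9 z 161.6 rot [-3.126  0.041  0.376] dyaw -0.001 F [-1.8  0.3 -4.5] op 0.273
```

Call:
arm_command([
  [[1, -0.025, -0.005, -0.03, 0], [1, -0.01, 0, -0.03, 0], [1, 0, 0, 0, 0]],
])

```text
t: 10.63
eef_pos: [597.1, 221.4, 161.4]
tcp_rot: [-3.128, 0.029, 0.377]
ft_force: [-0.2, -0.3, -4.6]
opening: 0.275
```

```bash
python3 -c "
from h import *
loc();print(env.state()['moment'])"
```

```text
t 10.63 local 23.5 -0.8 z 161.4 rot [-3.128  0.029  0.377] dyaw -0.0 F [-0.2 -0.3 -4.6] op 0.275
[ 0.01029514 -0.10068001 -0.01071426]
```

Call:
arm_command([
  [[1, -0.04, -0.012, -0.06, 0], [1, 0, 0, -0.02, 0], [1, 0, 0, 0, 0]],
])

```text
t: 10.88
eef_pos: [595.6, 220.9, 159.1]
tcp_rot: [-3.13, 0.017, 0.377]
ft_force: [1.6, 0.3, -3.3]
opening: 0.272
```

```bash
python3 -c "
from h import *
loc();print(env.state()['moment'],env.state()['joints'])"
```

```text
t 10.88 local 21.9 -0.7 z 159.1 rot [-3.13   0.017  0.377] dyaw -0.0 F [ 1.6  0.3 -3.3] op 0.272
[-0.09673954 -0.13653034  0.02526736] [0.24714789 0.56809486 1.58003841 0.01126522 1.01191037 1.43546787]
```

```bash
python3 -c "
from h import *
shot('scene','sc8');crop('sc8',360,200,460,350,'c14');shot('wrist','w8');crop('w8',240,150,420,360,'c15')"
```

```text
4.0
2.857142857142857
```

View pics/c14.png

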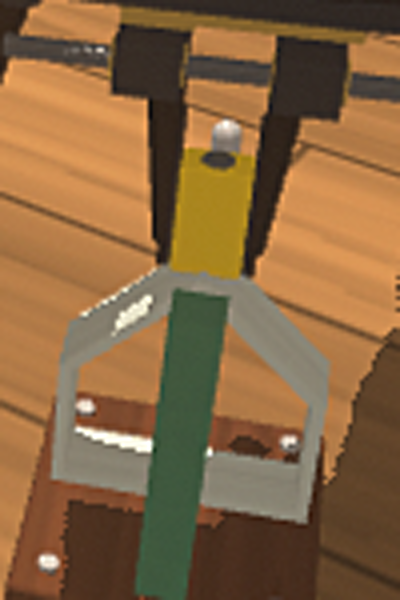

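View pics/c15.png

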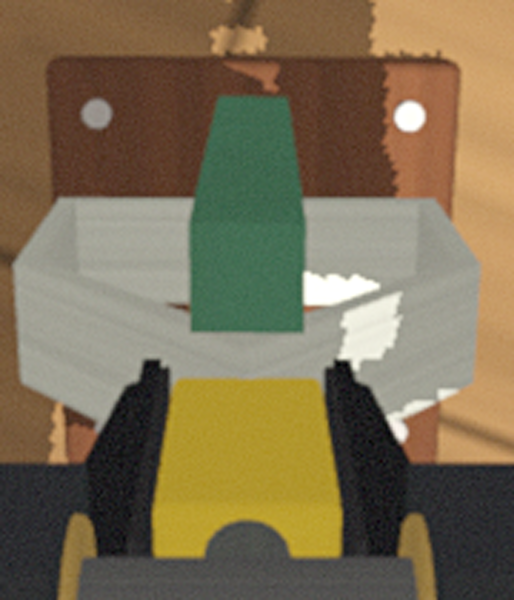

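Call:
arm_command([
  [[1, -0.01, 0.004, -0.06, 0], [1, 0, 0, -0.03, 0], [1, 0, 0, 0, 0]],
])

```text
t: 11.23
eef_pos: [597.2, 221.6, 156.7]
tcp_rot: [-3.132, 0.007, 0.377]
ft_force: [0.5, -0.7, -4.4]
opening: 0.274
```

```bash
python3 -c "
from h import *
loc();print(env.state()['moment'])
b=proj('sc0',[*(O+U*55-N*10),150]),proj('sc0',[*(O+U*55+N*10),150]);print('post pred',b,'obs c14 (172,293)?,(228,297)->',(403,273.2),(417,274.2))
for z in (172,175,178):
  print(z,proj('sc0',[*(O+U*19),z+23]))
"
```

```text
t 11.23 local 23.6 -0.6 z 156.7 rot [-3.132  0.007  0.377] dyaw -0.0 F [ 0.5 -0.7 -4.4] op 0.274
[-0.03460179  0.02258462 -0.03439554]
post pred (array([402.2316916 , 279.49370627]), array([416.50995334, 281.78079041])) obs c14 (172,293)?,(228,297)-> (403, 273.2) (417, 274.2)
172 [415.09803114 240.77462347]
175 [415.34564681 238.9961752 ]
178 [415.59451016 237.20876567]
```

Call:
arm_command([
  [[1, -0.025, -0.008, -0.05, 0], [1, 0, 0, -0.02, 0], [1, 0, 0, 0, 0]],
])

```text
t: 11.48
eef_pos: [597.2, 221.6, 155.2]
tcp_rot: [-3.133, -0.004, 0.377]
ft_force: [0.4, -1.0, -4.6]
opening: 0.274
```

```bash
python3 -c "
from h import *
loc();print(env.state()['moment'])
shot('scene','sc9');crop('sc9',360,200,460,350,'c16')
"
```

```text
t 11.48 local 23.6 -0.6 z 155.2 rot [-3.133 -0.004  0.377] dyaw -0.0 F [ 0.4 -1.  -4.6] op 0.274
[-0.15833543 -0.10917191 -0.02818399]
4.0
```

View pics/c16.png

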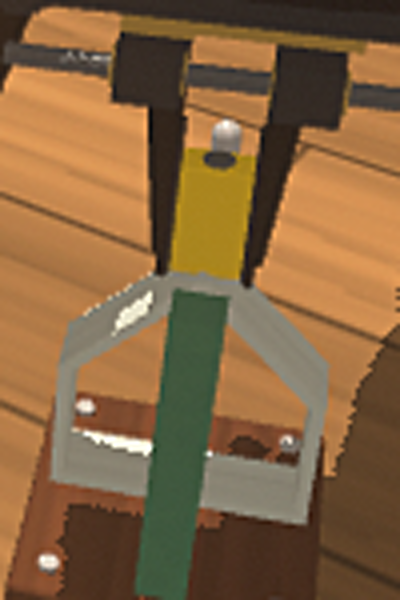

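Call:
arm_command([
  [[0.7, 0, 0, 0, 0], [0.6, 0, 0, 0, 0], [0.5, 0, 0, 0, 0], [0.4, 0, 0, 0, 0], [0.3, 0, 0, 0, 0], [0.3, 0, 0, 0, 0], [0.3, 0, 0, 0, 0]],
])

```text
t: 12.12
eef_pos: [596.8, 222.0, 151.3]
tcp_rot: [-3.132, -0.0, 0.377]
ft_force: [-0.1, -0.1, 0.2]
opening: 0.66
```

```bash
python3 -c "
from h import *
loc();print(env.state()['moment'])
shot('scene','sc10');crop('sc10',360,200,460,350,'c17');shot('wrist','w10')
"
```

```text
t 12.12 local 23.4 -0.1 z 151.3 rot [-3.132 -0.     0.377] dyaw -0.0 F [-0.1 -0.1  0.2] op 0.66
[ 0.00290355 -0.01360728  0.00810605]
4.0
```

View pics/c17.png

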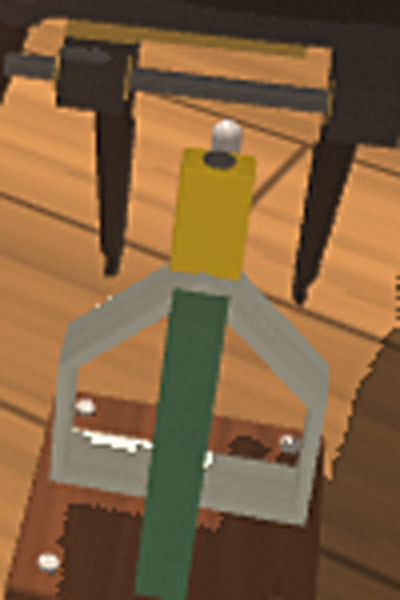

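View pics/w10.png

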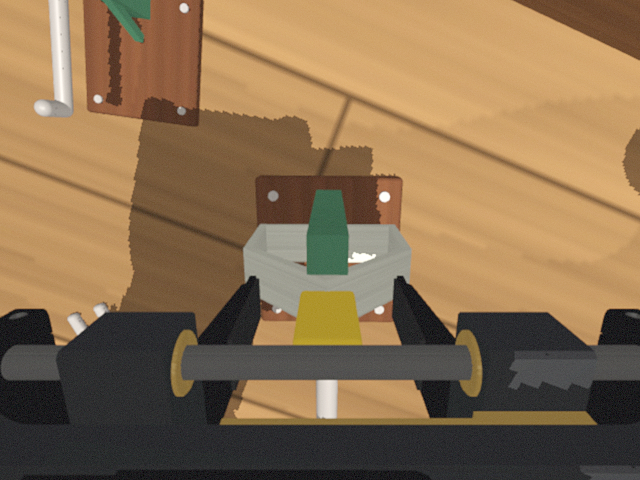

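Call:
arm_command([
  [[0.1, 0, 0, 0, 0], [0, 0, 0, 0, 0], [0, 0, 0, 0.1, 0], [0, 0, 0, 0.2, 0], [0, 0, 0, 0.3, 0], [0, 0, 0, 0.3, 0], [0, 0, 0, 0.2, 0], [0, 0, 0, 0, 0]],
])

```text
t: 12.88
eef_pos: [595.4, 221.6, 268.5]
tcp_rot: [-3.131, 0.002, 0.377]
ft_force: [0.4, -0.0, 0.2]
opening: 1.003
```

```bash
python3 -c "
from h import *
loc()
shot('scene','sc11');crop('sc11',330,170,470,380,'c18');shot('wrist','w11')
"
```

```text
t 12.88 local 22.0 -0.0 z 268.5 rot [-3.131e+00  2.000e-03  3.770e-01] dyaw -0.0 F [ 0.4 -0.   0.2] op 1.003
2.857142857142857
```

View pics/c18.png

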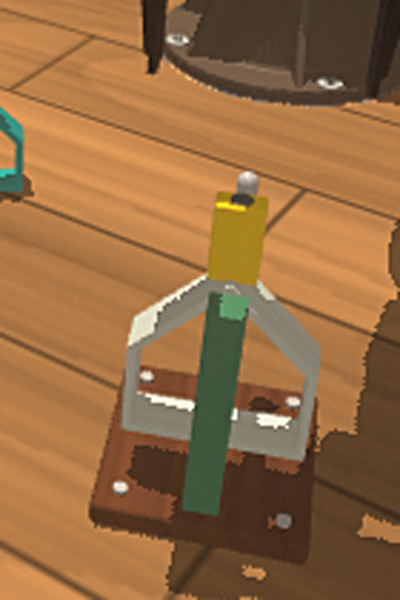

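View pics/w11.png

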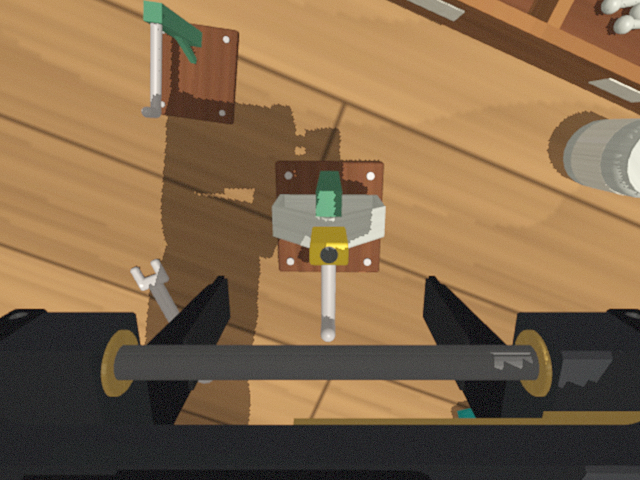

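```bash
python3 -c "
from h import *
for p in [(328,254)]:
  d=atz('w11',*p,198)[:2]-O;print(d@U,d@N)
"
```

```text
20.308918365083645 -0.07729819266267196
```

Call:
arm_command([
  [[0, -0.05, -0.15, 0, -0.03], [0, -0.1, -0.35, 0, -0.06], [0, -0.1, -0.35, 0, -0.06], [0, -0.1, -0.35, 0, -0.06], [0, -0.1, -0.35, 0, -0.06], [0, -0.1, -0.35, 0, -0.06], [0, -0.1, -0.35, 0, -0.06], [0, -0.1, -0.35, 0, -0.06], [0, -0.1, -0.35, 0, -0.06], [0, -0.1, -0.35, 0, -0.06], [0, 0, 0, 0, 0], [0, 0, 0, 0, 0]],
])

```text
t: 13.98
eef_pos: [480.5, -126.2, 249.7]
tcp_rot: [-3.127, 0.031, -0.103]
ft_force: [0.1, 0.5, -0.5]
opening: 1.002
```

Call:
arm_command([
  [[0, 0.07, 0.07, 0, 0.12], [0, 0, 0, 0, 0], [0, 0, 0, 0, 0]],
])

```text
t: 14.23
eef_pos: [485.6, -118.9, 247.5]
tcp_rot: [-3.126, 0.035, -0.01]
ft_force: [-0.6, -0.1, 0.3]
opening: 0.999
```

Run:
```python
from h import *
s=env.state();print(s['eef_pos'],s['tcp_rot']);shot('wrist','w12');crop('w12',220,160,420,310,'c19')
```

```text
[ 485.58158743 -118.86419309  247.49645169] [-3.1255484   0.03541859 -0.00973079]
4.0
```

View pics/c19.png

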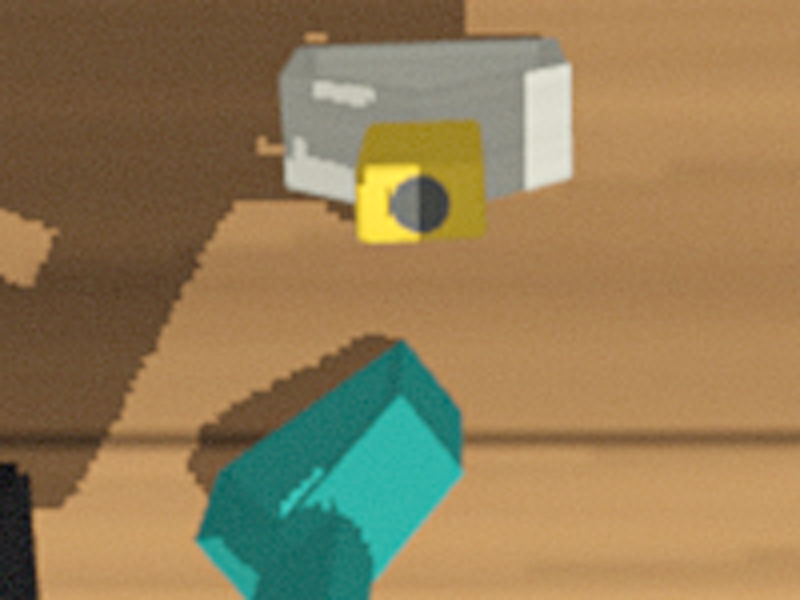

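Run:
```python
from h import *
p=(324.75,210.75);print(atz('w12',*p,123));print(tri(ray('w12',*p),ray('top0',380,252)),tri(ray('w12',*p),ray('sc0',282.5,199.2)))
```

```text
[ 497.34757733 -115.52631657  123.        ]
(array([ 496.56732105, -116.67391643,  122.90717797]), np.float64(2.7337605265739766)) (array([ 497.54626737, -115.83788858,  122.26847761]), np.float64(0.9889249043049216))
```

Call:
arm_command([
  [[0, 0.1, 0.02, 0, 0.055], [0, 0, 0, -0.2, 0], [0, 0, 0, -0.3, 0], [0, 0, 0, -0.2, 0], [0, 0, 0, 0, 0], [0, 0, 0, 0, 0]],
])

```text
t: 14.78
eef_pos: [495.7, -113.3, 175.6]
tcp_rot: [-3.126, 0.034, 0.031]
ft_force: [0.0, -0.6, 0.4]
opening: 1.003
```

Call:
arm_command([
  [[0, 0.015, -0.02, -0.15, 0.005], [0, 0, 0, 0, 0], [0, 0, 0, 0, 0]],
])

```text
t: 15.03
eef_pos: [498.1, -114.9, 163.2]
tcp_rot: [-3.127, 0.032, 0.034]
ft_force: [0.7, -0.3, 0.9]
opening: 1.001
```

Run:
```python
from h import *
s=env.state();print(s['eef_pos'],s['tcp_rot']);shot('wrist','w13');crop('w13',220,200,440,365,'c20')
```

```text
[ 498.08384944 -114.86231181  163.22703475] [-3.12700458  0.03208035  0.03369542]
3.6363636363636362
```

View pics/c20.png

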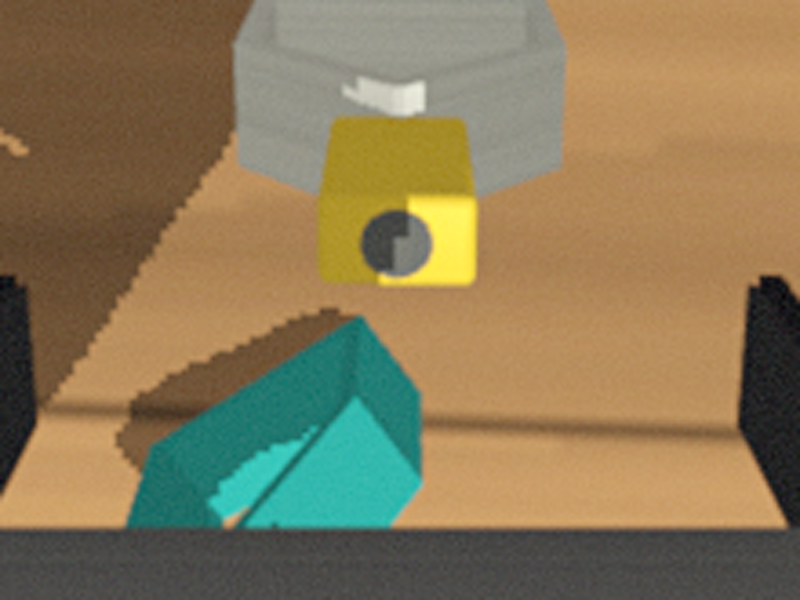

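Run:
```python
from h import *
print(atz('w13',329.2,266.8,123))
```

```text
[ 497.27461606 -115.69098456  123.        ]
```

Call:
arm_command([
  [[0, 0, 0, -0.2, 0], [0, 0, 0, -0.25, 0], [0, 0, 0, -0.2, 0], [0, 0, 0, 0, 0], [0, 0, 0, 0, 0]],
])

```text
t: 15.5
eef_pos: [500.9, -115.5, 103.3]
tcp_rot: [-3.131, 0.022, 0.032]
ft_force: [1.5, -0.4, 1.2]
opening: 0.999
```

Call:
arm_command([
  [[0, -0.04, 0, -0.17, 0], [0, 0, 0, 0, 0], [0, 0, 0, 0, 0]],
])

```text
t: 15.75
eef_pos: [498.9, -116.1, 90.6]
tcp_rot: [-3.133, 0.017, 0.032]
ft_force: [-0.4, -0.6, 0.8]
opening: 0.999
```

Call:
arm_command([
  [[0, -0.02, 0, -0.06, 0], [0.5, 0, 0, 0, 0], [1, 0, 0, 0, 0], [1, 0, 0, 0, 0], [1, 0, 0, 0, 0], [1, 0, 0, 0, 0], [1, 0, 0, 0, 0], [1, 0, 0, 0, 0], [1, 0, 0, 0, 0], [1, 0, 0, 0, 0], [1, 0, 0, 0, 0], [1, 0, 0, 0, 0]],
])

```text
t: 16.75
eef_pos: [499.0, -116.7, 89.0]
tcp_rot: [-3.136, 0.011, 0.032]
ft_force: [-0.1, 0.9, 0.6]
opening: 0.283
```

Call:
arm_command([
  [[1, 0, 0, 0, 0], [1, 0, 0, 0, 0], [1, 0, 0, 0, 0], [1, 0, 0, 0, 0], [1, 0, 0, 0, 0]],
])

```text
t: 17.17
eef_pos: [498.9, -116.6, 88.9]
tcp_rot: [-3.135, 0.011, 0.032]
ft_force: [-0.2, 0.4, -1.6]
opening: 0.272
```

Call:
arm_command([
  [[1, 0, 0, 0.1, 0], [1, 0, 0, 0.25, 0], [1, 0, 0, 0.35, 0], [1, 0, 0, 0.4, 0], [1, 0, 0, 0.4, 0], [1, 0, 0, 0.3, 0], [1, 0, 0, 0, 0]],
])

```text
t: 17.75
eef_pos: [494.9, -115.3, 278.4]
tcp_rot: [-3.133, 0.018, 0.032]
ft_force: [-0.5, -0.1, -1.5]
opening: 0.271
```

Call:
arm_command([
  [[1, -0.05, 0.15, 0.05, 0.04], [1, -0.07, 0.33, 0, 0.06], [1, -0.07, 0.35, 0, 0.06], [1, -0.07, 0.35, 0, 0.06], [1, -0.06, 0.35, 0, 0.06], [1, -0.05, 0.35, 0, 0.06], [1, -0.05, 0.35, 0, 0.06], [1, -0.03, 0.3, 0, 0.03], [1, 0, 0.15, 0, 0], [1, 0, 0, 0, 0], [1, 0, 0, 0, 0]],
])

```text
t: 18.67
eef_pos: [441.1, 162.7, 283.7]
tcp_rot: [-3.133, 0.02, 0.384]
ft_force: [-0.7, 0.2, -2.0]
opening: 0.275
```

```bash
python3 -c "
from h import *
loc()"
```

```text
t 18.67 local -143.2 2.1 z 283.7 rot [-3.133  0.02   0.384] dyaw 0.007 F [-0.7  0.2 -2. ] op 0.275
```

Call:
arm_command([
  [[1, 0.04, 0.02, -0.15, -0.008], [1, 0.04, 0.03, -0.25, 0], [1, 0.04, 0.03, -0.25, 0], [1, 0.04, 0.03, -0.15, 0], [1, 0, 0, 0, 0], [1, 0, 0, 0, 0]],
])

```text
t: 19.17
eef_pos: [457.4, 168.3, 200.9]
tcp_rot: [-3.134, 0.02, 0.372]
ft_force: [0.3, 0.5, -1.4]
opening: 0.269
```

```bash
python3 -c "
from h import *
loc()"
```

```text
t 19.17 local -125.9 1.3 z 200.9 rot [-3.134  0.02   0.372] dyaw -0.005 F [ 0.3  0.5 -1.4] op 0.269
```

Call:
arm_command([
  [[1, 0.1, 0.03, 0.04, 0.006], [1, 0, 0, 0, 0], [1, 0, 0, 0, 0]],
])

```text
t: 19.42
eef_pos: [467.6, 169.1, 206.8]
tcp_rot: [-3.135, 0.02, 0.374]
ft_force: [-0.1, 0.4, -2.7]
opening: 0.27
```

```bash
python3 -c "
from h import *
loc();shot('wrist','w14');shot('scene','sc14');crop('sc14',340,100,500,280,'c21')"
```

```text
t 19.42 local -116.2 -1.8 z 206.8 rot [-3.135  0.02   0.374] dyaw -0.003 F [-0.1  0.4 -2.7] op 0.27
3.3333333333333335
```

View pics/w14.png

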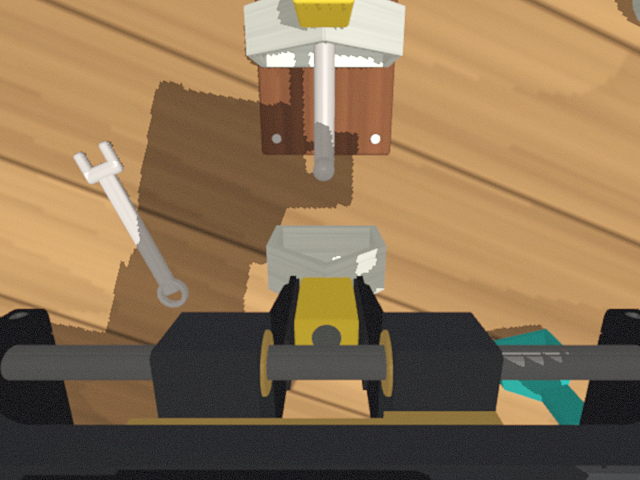

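View pics/c21.png

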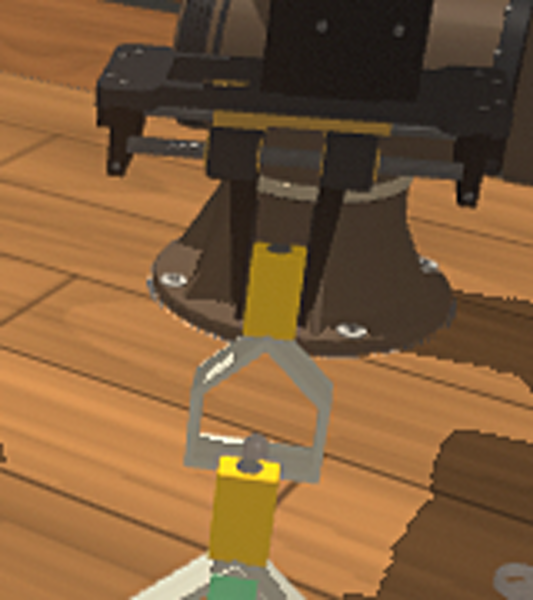

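Call:
arm_command([
  [[1, 0.06, 0.045, -0.03, 0.003], [1, 0.12, 0.05, 0, 0], [1, 0.12, 0.048, 0, 0], [1, 0, 0, 0, 0]],
])

```text
t: 19.85
eef_pos: [498.4, 184.2, 204.8]
tcp_rot: [-3.135, 0.018, 0.376]
ft_force: [-0.3, -0.7, -2.3]
opening: 0.274
```

```bash
python3 -c "
from h import *
loc();shot('scene','sc15');crop('sc15',340,140,460,300,'c22')"
```

```text
t 19.85 local -82.0 0.9 z 204.8 rot [-3.135  0.018  0.376] dyaw -0.001 F [-0.3 -0.7 -2.3] op 0.274
3.75
```

View pics/c22.png

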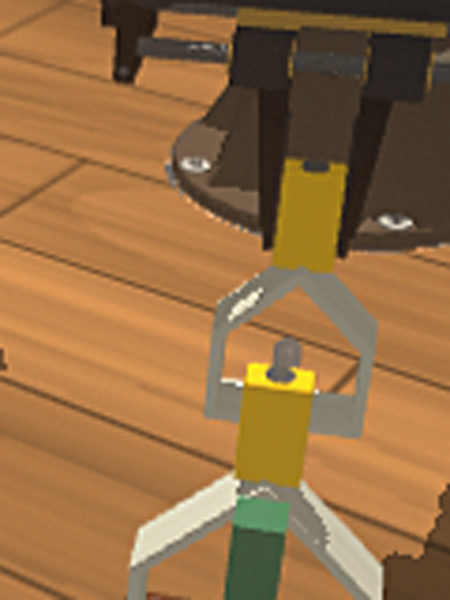

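Call:
arm_command([
  [[1, 0.12, 0.045, 0, 0], [1, 0.14, 0.053, 0, 0], [1, 0.14, 0.053, 0, 0], [1, 0.12, 0.045, 0, 0], [1, 0.05, 0.02, 0, 0], [1, 0, 0, 0, 0]],
])

```text
t: 20.4
eef_pos: [552.4, 205.8, 203.8]
tcp_rot: [-3.134, 0.023, 0.378]
ft_force: [-0.3, -0.3, -2.5]
opening: 0.269
```

```bash
python3 -c "
from h import *
loc();shot('wrist','w16');shot('scene','sc16');crop('sc16',340,140,460,300,'c23')"
```

```text
t 20.4 local -23.8 1.1 z 203.8 rot [-3.134  0.023  0.378] dyaw 0.001 F [-0.3 -0.3 -2.5] op 0.269
3.75
```

View pics/c23.png

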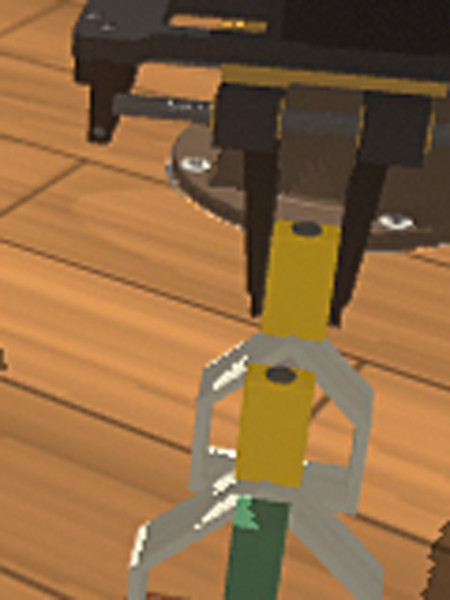

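View pics/w16.png

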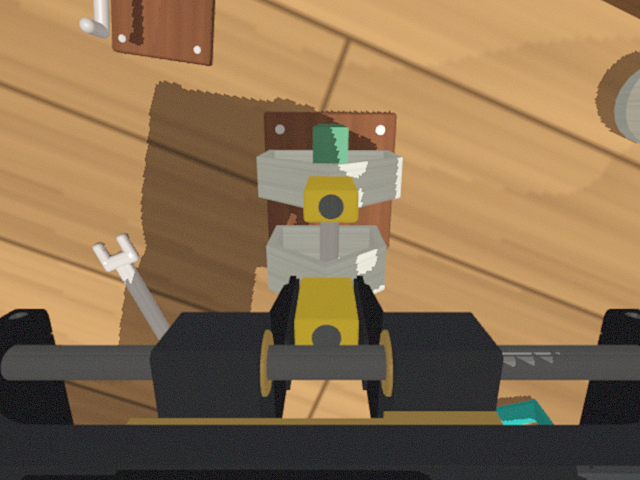

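Call:
arm_command([
  [[1, 0.05, 0.01, 0, 0], [1, 0, 0, -0.12, 0], [1, 0, 0, -0.12, 0], [1, 0, 0, -0.1, 0], [1, 0, 0, 0, 0], [1, 0, 0, 0, 0]],
])

```text
t: 21.0
eef_pos: [555.0, 205.7, 169.9]
tcp_rot: [-3.135, 0.022, 0.378]
ft_force: [0.1, 0.7, -1.4]
opening: 0.272
```

```bash
python3 -c "
from h import *
loc()"
```

```text
t 21.0 local -21.4 0.2 z 169.9 rot [-3.135  0.022  0.378] dyaw 0.001 F [ 0.1  0.7 -1.4] op 0.272
```

Call:
arm_command([
  [[1, 0, 0, -0.04, 0], [1, 0, 0, -0.03, 0], [1, 0, 0, 0, 0], [1, 0, 0, 0, 0]],
])

```text
t: 21.33
eef_pos: [555.7, 205.5, 164.1]
tcp_rot: [-3.135, 0.02, 0.378]
ft_force: [0.4, 0.3, -3.0]
opening: 0.274
```

```bash
python3 -c "
from h import *
loc();shot('scene','sc17');crop('sc17',340,160,460,320,'c24')"
```

```text
t 21.33 local -20.9 -0.3 z 164.1 rot [-3.135  0.02   0.378] dyaw 0.001 F [ 0.4  0.3 -3. ] op 0.274
3.75
```

View pics/c24.png

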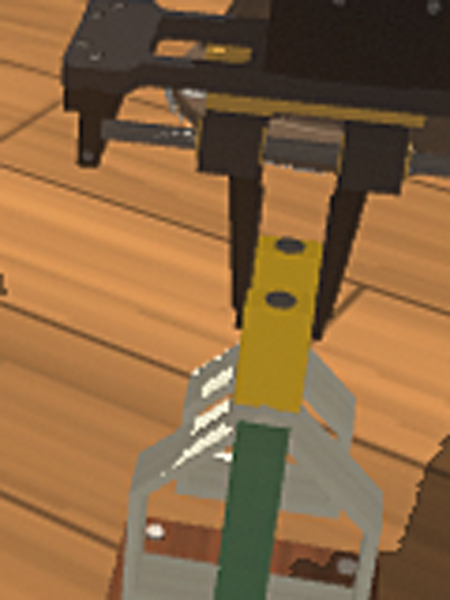

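```bash
python3 -c "
from h import *
print(proj('sc0',[*(O+U*20.3),198]))
for z in (195,198,201): print(z,proj('sc0',[*(O-U*22.5),z]))
"
```

```text
[415.27385292 239.45914021]
195 [417.27444982 226.73047626]
198 [417.51434543 225.01125735]
201 [417.75538668 223.28382817]
```

Call:
arm_command([
  [[1, 0, 0.003, -0.03, 0], [1, 0, 0, -0.02, 0], [1, 0, 0, 0, 0]],
])

```text
t: 21.63
eef_pos: [556.4, 205.7, 164.1]
tcp_rot: [-3.137, 0.015, 0.378]
ft_force: [0.1, -0.6, -2.7]
opening: 0.269
```

```bash
python3 -c "
from h import *
loc();print(env.state()['moment'])"
```

```text
t 21.63 local -20.1 -0.4 z 164.1 rot [-3.137  0.015  0.378] dyaw 0.001 F [ 0.1 -0.6 -2.7] op 0.269
[ 0.00981263 -0.06490335 -0.01533497]
```

Call:
arm_command([
  [[0.7, 0, 0, 0, 0], [0.6, 0, 0, 0, 0], [0.5, 0, 0, 0, 0], [0.4, 0, 0, 0, 0], [0.3, 0, 0, 0, 0], [0.2, 0, 0, 0, 0], [0.1, 0, 0, 0, 0], [0, 0, 0, 0, 0], [0, 0, 0, 0, 0]],
])

```text
t: 22.38
eef_pos: [556.9, 206.3, 164.1]
tcp_rot: [-3.136, 0.014, 0.378]
ft_force: [0.2, -0.3, 0.4]
opening: 0.807
```

Call:
arm_command([
  [[0, 0, 0, 0.08, 0], [0, 0, 0, 0.15, 0], [0, 0, 0, 0.3, 0], [0, 0, 0, 0.3, 0], [0, 0, 0, 0.2, 0], [0, 0, 0, 0, 0]],
])

```text
t: 22.88
eef_pos: [555.6, 205.9, 272.7]
tcp_rot: [-3.136, 0.017, 0.378]
ft_force: [0.7, 0.0, -0.1]
opening: 0.997
```

```bash
python3 -c "
from h import *
loc();shot('wrist','w18');shot('scene','sc18');crop('sc18',320,160,480,360,'c25')"
```

```text
t 22.88 local -20.9 0.1 z 272.7 rot [-3.136  0.017  0.378] dyaw 0.001 F [ 0.7  0.  -0.1] op 0.997
3.0
```

View pics/c25.png

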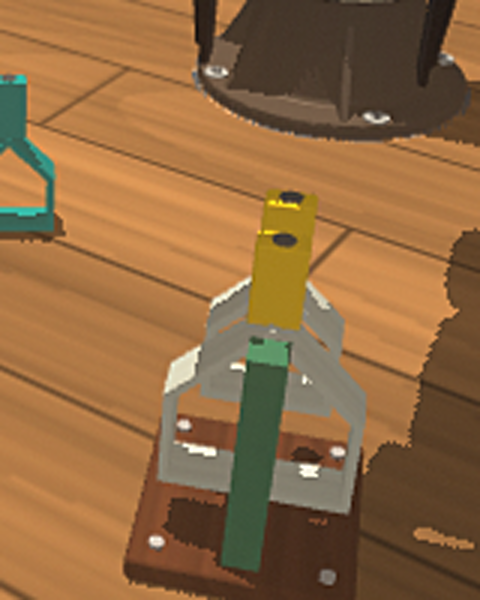

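View pics/w18.png

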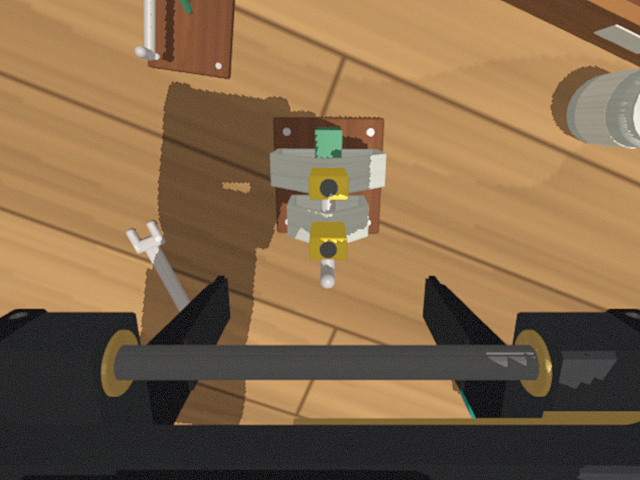

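Both are hanging behind the tip. I'll move the arm clear, let everything settle, then check with the top camera.

Call:
arm_command([
  [[0, -0.05, -0.15, 0.05, 0], [0, -0.05, -0.3, 0.05, 0], [0, 0, -0.35, 0, 0], [0, 0, -0.35, 0, 0], [0, 0, -0.35, 0, 0], [0, 0, -0.35, 0, 0], [0, 0, -0.2, 0, 0], [0, 0, 0, 0, 0], [0, 0, 0, 0, 0], [0, 0, 0, 0, 0], [0, 0, 0, 0, 0]],
])

```text
t: 23.9
eef_pos: [534.7, -11.4, 269.8]
tcp_rot: [-3.128, 0.04, 0.38]
ft_force: [-0.1, 0.5, 0.0]
opening: 1.0
```

```bash
python3 -c "
from h import *
loc();shot('top','top19');shot('scene','sc19')
for p in((328,187),(328,249)):
  d=atz('w18',*p,198)[:2]-O;print(d@U,d@N)
a=cv2.imread('pics/top19.png');b=cv2.imread('pics/sc19.png')
a=cv2.resize(a[150:330,150:510],None,fx=2.2,fy=2.2);b=cv2.resize(b[150:380,180:480],None,fx=2.4,fy=2.4)
cv2.imwrite('pics/f1.png',a);cv2.imwrite('pics/f2.png',b)"
```

```text
t 23.9 local -120.2 -194.2 z 269.8 rot [-3.128  0.04   0.38 ] dyaw 0.003 F [-0.1  0.5  0. ] op 1.0
20.570042360829223 -0.2658958202888274
-21.687705243656055 -0.34261732945367585
```

View pics/f1.png

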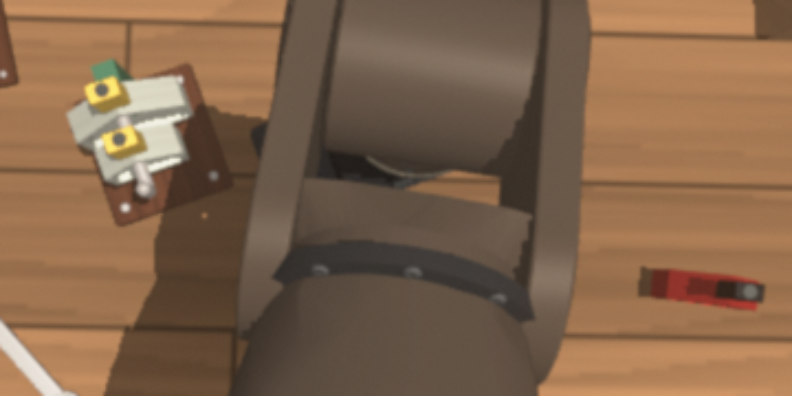

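View pics/f2.png

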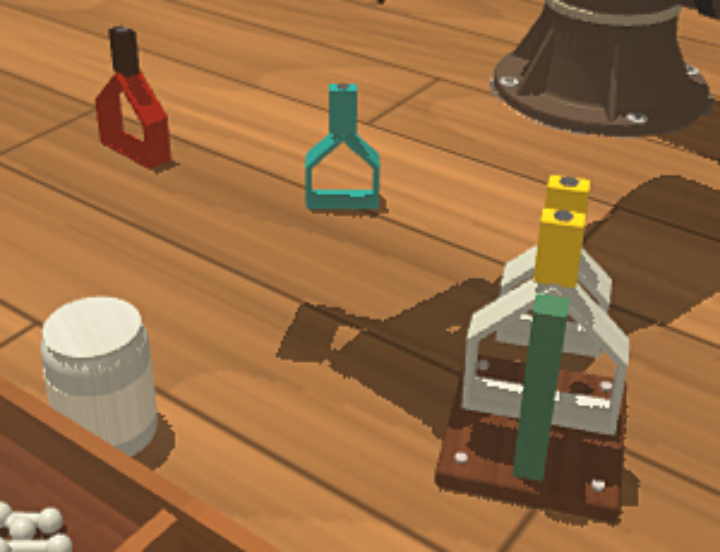

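Both pictures show the large hanger against the post and the small one in front of it, behind the tip. The red and turquoise hangers haven't moved, and the arm is clear.

```bash
python3 -c "
from cell import env
env.job_done();print(env.state()['t'])"
```

```text
the job is handed in; nothing more can be done
the job is handed in; nothing more can be done
```

I hung the large hanger at the back by the green post and released it. I then hung the small one in front of it and moved the arm clear. The job was handed in at about 24 s of the 58 s allowed.

- **Position:** measured from the hook's origin, the block centres are at about x = +20.6 mm (large) and x = −21.7 mm (small). Both are within 0.4 mm of the bar's line and behind the upturned tip. These come from the wrist camera just after the small hanger was released.
- **Final pictures:** the scene and top views, taken with the arm clear, show both hangers hanging freely. The red and turquoise hangers stand where they were.
- **Disagreements:**
  - The scene camera placed the hook and hangers 3–8 mm away from where the top camera did. I settled this with the wrist camera, which matched the post's known size to within 0.3 mm.
  - While I was setting the large hanger down, the wrist force did not show contact with the bar. The tool went on down about 7 mm past where I judge it touched, and its pitch shifted by about 0.05 rad. The hanger did not move when I let it go.

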